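# Close the filter holder

## Robot

A 6-joint arm with a two-finger parallel gripper is mounted at the origin on a cart in front of the work surface, level with it; the furniture and walls round the work are solid. World frame = base frame: x ahead of the robot, y to its left, z up, the work surface at z = 0. Lengths are in mm, angles in rad, forces in N, time in s.
With the tool pointing down it reaches from about 300 to 775 mm from the base axis. Payload 14.6 kg.
Tool frame: the origin (TCP) lies at the very end of the fingers, on their centre line; the grasp point (between the pads) lies 19 mm behind it (manip.grip_point_offset is the distance from the TCP to the grasp point, in mm); z points along the fingers, y is the line along which they close (so a half turn about z gives the same grasp; the last joint's range is limited). The gripper opens to 94 mm and grips with 3 to 60 N. Pads are 16 mm wide; open, the fingers measure 119 mm over their backs; the gripper's body (75 mm by 177 mm) begins 78 mm behind the grasp point.
Start: joints at [-0.067, 0.3, 1.521, -0, 1.321, -0.067], TCP at [549.99, -0.002, 205.446] pointing down, gripper open.
Joint ranges: [-3.03, 3.03], [-0.79, 2.21], [0.23, 2.52], [-1.04, 4.18], [0, 3.07], [-2.55, 2.55]. Speed limits (rad/s): [2.22, 2.22, 2.57, 3.14, 3.14, 3.14].

## Interface

Orientations are given as [roll, pitch, yaw] about the fixed x, y, z axes, in that order (R = Rz(yaw) Ry(pitch) Rx(roll)).
In Python, from cell import telemetry, eyes, manip gives the robot as it stands.
- The arm moves only by the tool play_rows, never from a script. Its arguments are lists of equal length, an entry for each row: "translation": the shift along the world's x, y, z in m, a list of three; "yaw": the turn about the world's z in rad. A call has 1 to 12 rows; each row is the pose to reach, as a shift and turn from the pose commanded when the call began; what a row does not reach only later rows make up. A row lasts 1/8 s, in which the tool goes at most 62.5 mm and 10.7 degrees, less where a joint would pass 70% of its speed; a pose out of reach is approached as far as the arm can. A call with a gripper value outside its range is refused whole. "hand" is the opening, from 0 (shut) to 1 (fully open), set as the call begins (left out, the last holds). The fingers move at their own pace and stop on an object; "force" is the grip in N (left out, the last holds). Time passes only in rows, so rows that repeat a pose let the fingers close. It gives the time, the measured TCP pose, the force, the opening and the grip force at its end, in the units of the state.
- telemetry.read_state(): the state, without advancing time (a new reading comes with each control period).
- eyes.camera(name): name is "scene" or "side" or "wrist"; returns a dict with "pixels" (400x640x3 uint8, red, green, blue), "fx", "fy", "cx", "cy" (pixels), "dist_coeffs" ([k1, k2, p1, p2, k3] as OpenCV has them; the pictures are not rectified), "cam_to_world" (4x4, takes a point from camera to world coordinates); the wrist camera has in their place "T_tool_cam" (4x4, takes a point from camera to tool coordinates, whose origin is the TCP and whose axes are the flange's). Camera axes: x right, y up, looking along -z (the intrinsics and any distortion apply to the point x, -y, -z); pixel columns grow to the right and rows downward; lengths in mm; the calibration is good to about 2 mm. A picture is of the moment at which its call begins: read the wrist's pose just before it. There is no depth.
- manip.sign_off(): hands the job in; it is judged then, once.
The state is a dict: "clock": time; "joints": joint angles; "qd": joint speeds; "effort": joint torques, N m; "eef_pos": TCP position; "eef_rot": TCP orientation; "wrist_force": force on the tool from outside, world axes, zero at the start; "moment": the same for the moment, N m; "finger_gap": finger opening in mm; "finger_force": force on a finger pad.
Only numpy, scipy, OpenCV 4.12 (cv2) and the standard library are available. Lean on these libraries where they do the work, as an engineer would, in place of code of your own. Each camera call takes 0.05 s, during which the arm holds its last target. There are 200 camera calls.

## Task

Close the flat membrane-filter holder on the worktop: turn its two captive bar-handled bolts clockwise, fully home to their end stops, so that both bars lie along the holder. Do the bolt at the inlet end (the end with the ribbed hose nozzle) first, then the other; leave the small round vent screw between them as it is set.

Things in the scene. Friction and masses are not known exactly. Their poses are not given: they have to be found in the camera images.
- filter_holder: Membrane-filter holder: fixed flat metal block 205 x 74 mm, lid face 39 mm above the worktop. Origin under its centre; x along its length, z up. The inlet end (-x) has a ribbed steel hose nozzle sticking out 31 mm; the outlet end (+x) has none. Bolts 75 mm from the centre towards either end, a small round vent screw midway between them. Keep clear of the hood's post right of the worktop.
- inlet_bolt_grip (a point): Captive bolt at the holder's inlet end, with a black bar handle 50 mm long, 14 mm thick, 26 mm tall. The point is on the vertical turning axis at half the bar's height: 72 mm above the worktop, 13 mm above the bar's underside, 33 mm above the lid's face (28 mm above a low collar round the bolt). x runs along the bar's length, z up.
- outlet_bolt_grip (a point): Captive bolt at the holder's outlet end, with a black bar handle 50 mm long, 14 mm thick, 26 mm tall. The point is on the vertical turning axis at half the bar's height: 72 mm above the worktop, 13 mm above the bar's underside, 33 mm above the lid's face (28 mm above a low collar round the bolt). x runs along the bar's length, z up.
- inlet_bolt (a joint): Angle of the inlet bolt, rad, growing clockwise seen from above. 0: the bar lies across the holder, fully loose (stop). 1.57: the bar lies along the holder's length, fully home (end stop). Starts between 0.35 and 0.65. Stays where it is left; turning takes about 0.1 N m.
- outlet_bolt (a joint): Angle of the outlet bolt, rad, growing clockwise seen from above. 0: the bar lies across the holder, fully loose (stop). 1.57: the bar lies along the holder's length, fully home (end stop). Starts between 0.35 and 0.65. Stays where it is left; turning takes about 0.1 N m.
- vent_screw (a joint): Turn of the vent screw from where it is set, rad, 0 at the start: a knurled steel disc 20 mm across on top of the lid, midway between the two bolts, its top 57 mm above the worktop. It turns easily; not to be turned.

How it is judged:
By the outcome, as a careful person would: the job done as asked, in the order asked, and still so for the second after the job is handed in, with the robot touching nothing.
It also fails if it takes over 51 s, if anything falls off the work surface, if the arm or the gripper's body presses on something with over 40 N, if the wrist force passes 120 N, or if a joint passes its speed limit or range.

## Working session

There is one attempt and no reset: what is moved stays moved. The work goes in short steps, Python scripts to look and compute and a tool call to move; the robot and the scene stay as the last step left them, time stands still between calls to the robot, and variables do not carry over. Pictures are saved under pics/ and viewed, at most 10 in all, crops included, and the job is handed in when it is done.

Besides the shell and the picture viewer there is one more tool, called after ">>>" as a command line: name --pt "numbers of a row" for each row, then --argument value for the rest. play_rows: Moves the arm, as the interface text tells. Its arguments: {"type":"object","properties":{"translation":{"type":"array","items":{"type":"array","items":{"type":"number"}}},"yaw":{"type":"array","items":{"type":"number"}},"hand":{"type":"number"},"force":{"type":"number"}},"required":["translation","yaw"]}

```bash
mkdir -p pics; cat > h.py <<'E'
import cv2,numpy as np
from cell import telemetry,eyes,manip
from scipy.spatial.transform import Rotation as R
def shot(name,fn):
    s=telemetry.read_state(); c=eyes.camera(name)
    if 'T_tool_cam' in c:
        T=np.eye(4); T[:3,:3]=R.from_euler('xyz',s['eef_rot']).as_matrix(); T[:3,3]=s['eef_pos']
        c['cam_to_world']=T@np.array(c['T_tool_cam'])
    cv2.imwrite('pics/'+fn,c['pixels'][:,:,::-1]); np.save('pics/'+fn+'.npy',c,allow_pickle=True); return c
def load(fn): return np.load('pics/'+fn+'.npy',allow_pickle=True).item()
def K(c): return np.array([[c['fx'],0,c['cx']],[0,c['fy'],c['cy']],[0,0,1.]])
def ray(c,uv,z):
    p=cv2.undistortPoints(np.array(uv,float).reshape(-1,1,2),K(c),np.array(c['dist_coeffs'],float))[:,0]
    M=np.array(c['cam_to_world']); d=np.c_[p[:,0],-p[:,1],-np.ones(len(p))]@M[:3,:3].T
    o=M[:3,3]; return o+d*((z-o[2])/d[:,2])[:,None]
E
python3 -c "
from h import *
a=shot('scene','s1.png');b=shot('wrist','w1.png')
cv2.imwrite('pics/sw.png',np.vstack([a['pixels'],b['pixels']])[:,:,::-1][:, :])
print(telemetry.read_state())
print(a['cam_to_world'],b['cam_to_world'],b['T_tool_cam'])"
```

```text
{'clock': 0.1, 'joints': array([-6.65891565e-02,  3.00414822e-01,  1.52151569e+00,  3.55838924e-06,
        1.32070207e+00, -6.65946518e-02]), 'qd': array([-0.00071812, -0.00220996, -0.0019758 , -0.00050144,  0.00115659,
        0.00089522]), 'effort': array([ 1.84928511e-03, -5.32644153e+01, -3.53284299e+01,  7.10431044e-02,
        2.34944851e-02, -7.30603051e-05]), 'eef_pos': array([5.49764744e+02, 1.96543344e-02, 2.04944861e+02]), 'eef_rot': array([-3.14055526e+00, -7.26415717e-05,  1.57080090e+00]), 'wrist_force': array([ 0.36497924,  0.20629591, -0.60870802]), 'moment': array([-0.01061703, -0.0034072 , -0.00498477]), 'finger_force': 0.0, 'finger_gap': 94.19108897820104}
[[-7.93165842e-01  2.25070514e-01 -5.65889751e-01  2.26434946e+01]
 [-6.08420570e-01 -3.33571849e-01  7.20107098e-01  8.94000981e+02]
 [-2.66900159e-02  9.15463317e-01  4.01515327e-01  4.15686043e+02]
 [ 0.00000000e+00  0.00000000e+00  0.00000000e+00  1.00000000e+00]] [[ 9.99998169e-01 -1.22110595e-03  1.47332784e-03  5.49967412e+02]
 [ 8.19013927e-04  9.68965733e-01  2.47193723e-01  7.18382808e+01]
 [-1.72945391e-03 -2.47192064e-01  9.68964959e-01  3.83953605e+02]
 [ 0.00000000e+00  0.00000000e+00  0.00000000e+00  1.00000000e+00]] [[ 8.25519156e-04  9.68944210e-01  2.47278053e-01  7.18408201e+01]
 [ 9.99999489e-01 -9.44104182e-04  3.60992601e-04  2.25468393e-02]
 [ 5.83237935e-04  2.47277629e-01 -9.68944495e-01 -1.79055564e+02]
 [ 0.00000000e+00  0.00000000e+00  0.00000000e+00  1.00000000e+00]]
```

View pics/s1.png

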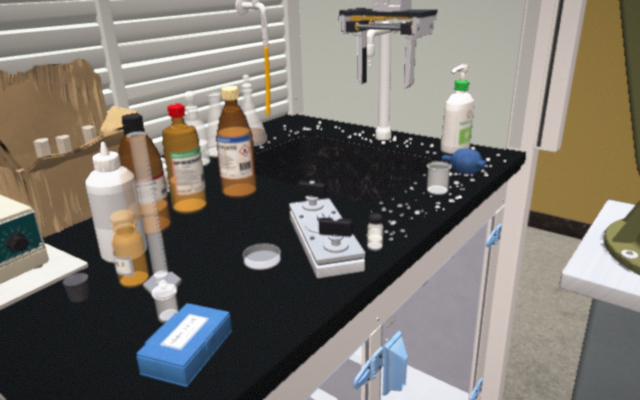

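View pics/w1.png

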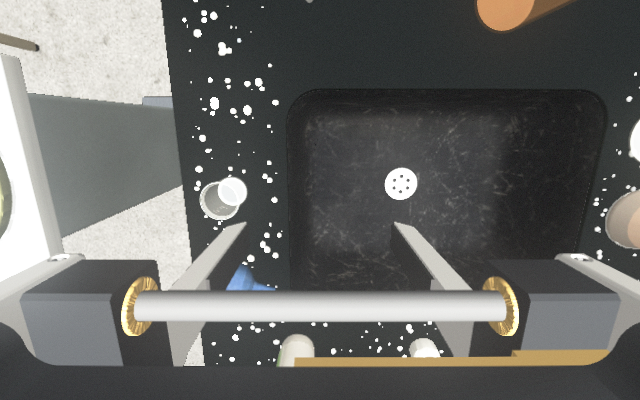

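The scene view shows the holder at about (325,237), with bars at (336,227) and (313,188). The wrist view shows only the sink.

```bash
python3 -c "
from h import *
c=load('s1.png')
print(ray(c,[[336,227],[313,188]],72).round(), ray(c,[[290,205],[328,200],[362,262],[317,270]],39).round())
s=shot('side','d1.png')
a=cv2.resize(c['pixels'][160:290,270:400],None,fx=4,fy=4,interpolation=3)
cv2.imwrite('pics/c1.png',a[:,:,::-1]);print(s['cam_to_world'])"
```

```text
[[418. 348.  72.]
 [537. 251.  72.]] [[573. 273.  39.]
 [530. 218.  39.]
 [364. 363.  39.]
 [402. 416.  39.]]
[[-8.47300164e-01  2.56598229e-01 -4.65015893e-01  1.29651418e+02]
 [-5.30918803e-01 -3.85451459e-01  7.54686953e-01  9.23164787e+02]
 [ 1.44102813e-02  8.86332060e-01  4.62825909e-01  4.94711736e+02]
 [ 0.00000000e+00  0.00000000e+00  0.00000000e+00  1.00000000e+00]]
```

View pics/c1.png

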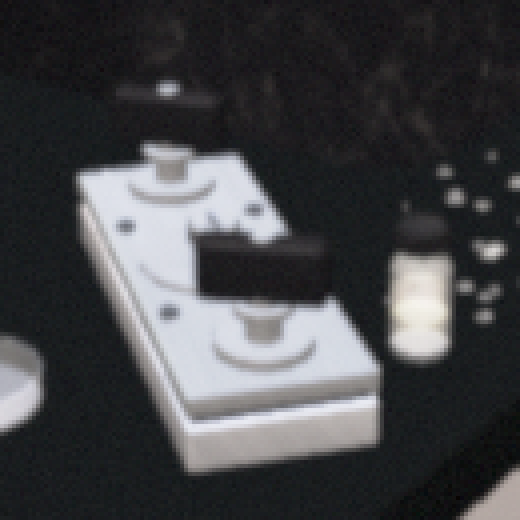

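View pics/d1.png

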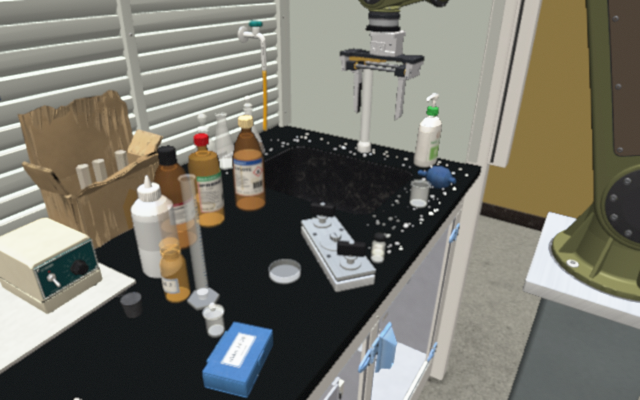

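No nozzle is visible on the near end, so the inlet is probably the far end. I'll move above the holder to check with the wrist camera.

>>> play_rows --pt "0 0 0.06" --pt "-0.02 0.05 0.09" --pt "-0.03 0.11 0.1" --pt "-0.05 0.17 0.1" --pt "-0.065 0.23 0.1" --pt "-0.08 0.28 0.1" --pt "-0.08 0.28 0.1" --pt "-0.08 0.28 0.1" --yaw '[0, 0, 0, 0, 0, 0, 0, 0]'

```text
clock: 1.15
eef_pos: [470.1, 279.6, 305.2]
eef_rot: [-3.141, 0.0, 1.571]
wrist_force: [0.5, -0.1, -0.6]
finger_gap: 94.0
finger_force: 0.0
```

```bash
python3 -c "
from h import *
c=shot('wrist','w2.png');s=telemetry.read_state();print(s['clock'],s['eef_pos'],s['eef_rot'],c['cam_to_world'][:3,3])"
```

```text
1.2 [470.32408069 279.12151766 305.33228567] [-3.14144593e+00  2.92575910e-04  1.56995687e+00] [470.16357914 351.48713614 484.2306534 ]
```

View pics/w2.png

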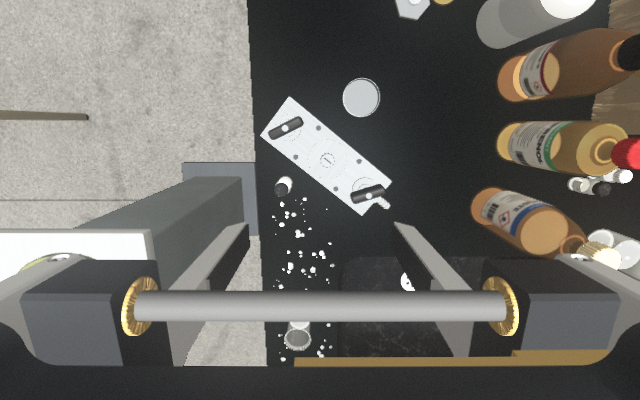

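The wrist view shows the nozzle at (385,204). The inlet bolt is at (368,194), the outlet bolt at (286,128) and the vent screw at (327,159). Next I'll measure the bars and the lid.

```bash
cat > m.py <<'E'
from h import *
def bars(fn,seeds):
    c=load(fn); g=cv2.cvtColor(c['pixels'],cv2.COLOR_RGB2GRAY)
    out=[]
    for (u,v) in seeds:
        m=np.zeros_like(g); r=26; m[v-r:v+r,u-r:u+r]=(g[v-r:v+r,u-r:u+r]<95)*255
        # split off from worktop: use component nearest seed
        n,l,st,ce=cv2.connectedComponentsWithStats(m)
        for k in range(1,n):
            if st[k,4]<60: continue
            P=np.argwhere(l==k)[:,::-1]
            b=cv2.boxPoints(cv2.minAreaRect(P.astype(np.float32)))
            w=ray(c,b,85); e=w[1]-w[0]; f=w[2]-w[1]
            L=e if np.hypot(*e[:2])>np.hypot(*f[:2]) else f
            print((u,v),st[k],'c',w.mean(0).round(1),np.linalg.norm(e).round(1),np.linalg.norm(f).round(1),'ang',np.degrees(np.arctan2(L[1],L[0])).round(1))
if __name__=='__main__':
    bars('w2.png',[(368,194),(286,128)])
    c=load('w2.png'); g=cv2.cvtColor(c['pixels'],cv2.COLOR_RGB2GRAY); m=np.zeros_like(g); m[85:222,255:400]=(g[85:222,255:400]>150)*255
    m=cv2.morphologyEx(m,cv2.MORPH_OPEN,np.ones((11,11)))
    n,l,st,ce=cv2.connectedComponentsWithStats(m);k=1+st[1:,4].argmax()
    b=cv2.boxPoints(cv2.minAreaRect(np.argwhere(l==k)[:,::-1].astype(np.float32)));w=ray(c,b,39)
    print(b.round(),w.round(1),w.mean(0),[np.linalg.norm(w[i]-w[i-1]).round() for i in range(4)])
    x=w[1]-w[0];y=w[2]-w[1];print(np.degrees(np.arctan2(x[1],x[0])),np.degrees(np.arctan2(y[1],y[0])))
    print('heads z85',ray(c,[[368,195],[285,129]],85),'vent',ray(c,[327,159],57))
    a=cv2.resize(c['pixels'][80:230,250:410],None,fx=4,fy=4,interpolation=3); cv2.imwrite('pics/c2.png',a[:,:,::-1])
E
python3 m.py
```

```text
(368, 194) [ 342  168   52   52 1098] c [538.  254.3  85. ] 71.1 75.0 ang -86.3
(286, 128) [260 102  24  32 395] c [405.3 359.2  85. ] 30.4 40.0 ang -91.7
(286, 128) [298 102  14  12  89] c [449.6 372.2  85. ] 17.2 14.0 ang 0.0
(286, 128) [269 117  34  22 154] c [423.7 346.1  85. ] 47.7 12.7 ang 25.6
(286, 128) [260 137  22  17 199] c [402.5 323.1  85. ] 21.6 28.5 ang 0.0
[[272. 145.]
 [303. 107.]
 [387. 177.]
 [356. 215.]] [[397.  319.9  39. ]
 [445.4 374.9  39. ]
 [575.5 271.   39. ]
 [528.4 209.   39. ]] [486.59999725 293.69131656  39.        ] [np.float64(172.0), np.float64(73.0), np.float64(166.0), np.float64(78.0)]
48.704176379639286 -38.645767362783246
heads z85 [[538.78859724 252.9192938   85.        ]
 [422.98205491 344.47630933  85.        ]] vent [[480.6047019  300.79842149  57.        ]]
```

View pics/c2.png

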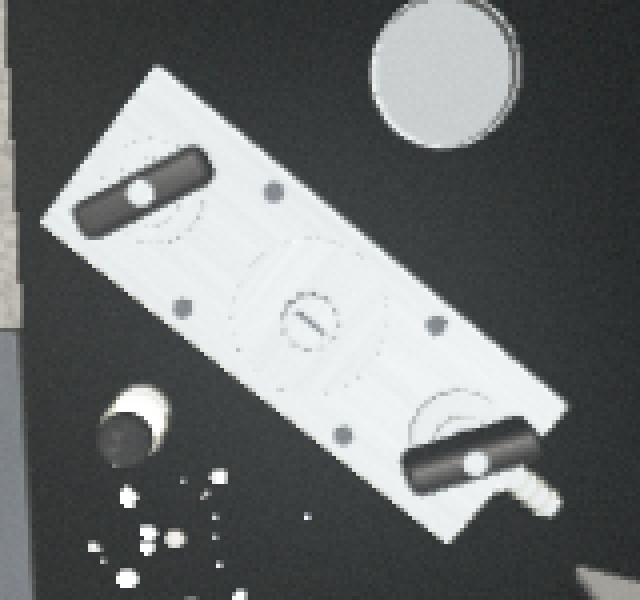

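The crop shows clear screw heads at (141,193) and (477,463), and lid corners at (157,65), (42,218), (447,543) and (567,405).

```bash
python3 -c "
from h import *
c=load('w2.png');f=lambda p,z:ray(c,np.array(p)/4+[250-.4,80-.4],z)
w=f([(157,65),(42,218),(447,543),(567,405)],39);print(w.round(1),w.mean(0),[np.linalg.norm(w[i]-w[i-1]).round() for i in range(4)])
d=(w[2]-w[1]+w[3]-w[0])/2;d/=np.linalg.norm(d);print('axis',np.degrees(np.arctan2(d[1],d[0])),'in',w.mean(0)+75*-(-d),'out',w.mean(0)-75*d)
h=f([(477,463),(141,193)],86);print('heads',h.round(1),np.linalg.norm(h[0]-h[1]),np.degrees(np.arctan2(*(h[0]-h[1])[1::-1])))
for e in ([(408,472),(535,440)],[(82,220),(205,165)]):
  q=f(e,85);v=q[1]-q[0];print(np.linalg.norm(v),np.degrees(np.arctan2(v[1],v[0])))
"
```

```text
[[424.5 391.   39. ]
 [379.7 336.1  39. ]
 [537.4 207.6  39. ]
 [582.4 264.5  39. ]] [481.00427348 299.80818884  39.        ] [np.float64(202.0), np.float64(71.0), np.float64(203.0), np.float64(73.0)]
axis -38.940208263363886 in [539.33944399 252.67001024  39.        ] out [422.66910297 346.94636744  39.        ]
heads [[539.8 252.7  86. ]
 [422.9 346.   86. ]] 149.60211487130178 -38.60565899934713
46.293571154925196 14.747943286026702
45.67227265606632 23.28162455913414
```

Both measurements agree: inlet at (540,253) with bar at 14.7°, outlet at (423,346) with bar at 23.3°, axis −38.8°. To stay within joint 6's range I'll use yaw = bar + 180°. First I'll move above the inlet bolt.

>>> play_rows --pt "0.01 0 0" --pt "0.03 -0.01 -0.01" --pt "0.05 -0.02 -0.04" --pt "0.069 -0.026 -0.08" --pt "0.069 -0.026 -0.12" --pt "0.069 -0.026 -0.15" --pt "0.069 -0.026 -0.15" --pt "0.069 -0.026 -0.15" --pt "0.069 -0.026 -0.15" --pt "0.069 -0.026 -0.15" --pt "0.069 -0.026 -0.15" --pt "0.069 -0.026 -0.15" --yaw '[0.18, 0.36, 0.54, 0.72, 0.9, 1.08, 1.26, 1.44, 1.62, 1.8, 1.827, 1.827]' --hand 0.5

```text
clock: 2.7
eef_pos: [539.3, 253.3, 155.5]
eef_rot: [-3.142, 0.0, -2.89]
wrist_force: [-0.2, 0.9, -0.1]
finger_gap: 46.7
finger_force: 0.0
```

```bash
python3 -c "
from h import *
c=shot('wrist','w3.png');s=telemetry.read_state();print(s['clock'],s['joints'].round(3),s['eef_pos'],s['eef_rot'],s['finger_gap'])"
```

```text
2.75 [ 0.378  0.444  1.444  0.     1.254 -1.445] [539.1961043  253.4770025  155.48723925] [ 3.14157786e+00  4.24279038e-05 -2.88935437e+00] 46.97646249295579
```

View pics/w3.png

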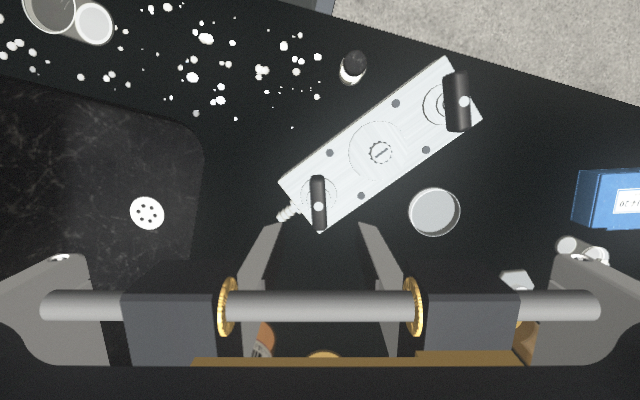

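The wrist view shows the inlet bar upright at (318,205), centred between the fingers, so the alignment is good. I'll descend to TCP z≈55, then grip.

```bash
python3 -c "
from h import *
c=load('w3.png');print(ray(c,[[318.3,206.3]],86)); q=ray(c,[[318,178],[319,228]],85);v=q[0]-q[1];print(v,np.degrees(np.arctan2(v[1],v[0])))"
```

```text
[[539.59961007 252.37169963  86.        ]]
[-44.90611607 -12.47541525   0.        ] -164.47411923216194
```

>>> play_rows --pt "0 0 -0.03" --pt "0 0 -0.06" --pt "0 0 -0.085" --pt "0 0 -0.1" --pt "0 0 -0.1" --pt "0 0 -0.1" --yaw '[0, 0, 0, 0, 0, 0]'

```text
clock: 3.5
eef_pos: [539.5, 254.2, 56.5]
eef_rot: [3.141, 0.001, -2.886]
wrist_force: [0.1, -0.9, -0.7]
finger_gap: 47.1
finger_force: 0.0
```

>>> play_rows --pt "0 0 0" --pt "0 0 0" --pt "0 0 0" --pt "0 0 0" --pt "0 0 0" --yaw '[0, 0, 0, 0, 0]' --hand 0 --force 25

```text
clock: 4.12
eef_pos: [539.7, 252.2, 55.8]
eef_rot: [-3.139, 0.0, -2.886]
wrist_force: [2.9, -13.1, 3.1]
finger_gap: 22.1
finger_force: 25.0
```

>>> play_rows --pt "0 0 0" --pt "0 0 0" --pt "0 0 0" --yaw '[0, 0, 0]'

```text
clock: 4.5
eef_pos: [539.7, 252.2, 55.9]
eef_rot: [-3.139, 0.0, -2.886]
wrist_force: [2.1, -13.4, 3.1]
finger_gap: 21.9
finger_force: 25.0
```

```bash
python3 -c "
from h import *
c=shot('wrist','w4.png');s=telemetry.read_state();print(s)"
```

```text
{'clock': 4.55, 'joints': array([ 0.37689373,  0.55751233,  1.52473266, -0.00325729,  1.05951603,
       -1.44801813]), 'qd': array([ 6.76093120e-05, -3.05226354e-03,  2.02030032e-04,  1.43878420e-03,
       -6.82523916e-05,  7.25016413e-04]), 'effort': array([ 7.80836195e+00, -6.12451243e+01, -3.08930182e+01,  3.14691424e+00,
       -6.12363294e-01,  1.45186088e-02]), 'eef_pos': array([539.6863803 , 252.15209959,  55.83998925]), 'eef_rot': array([-3.13875266e+00,  1.78525065e-04, -2.88588286e+00]), 'wrist_force': array([  3.85951099, -13.59986104,   2.96259556]), 'moment': array([-2.56717933, -0.60502888,  0.07798279]), 'finger_force': 25.001015067100525, 'finger_gap': 22.36137740657908}
```

View pics/w4.png

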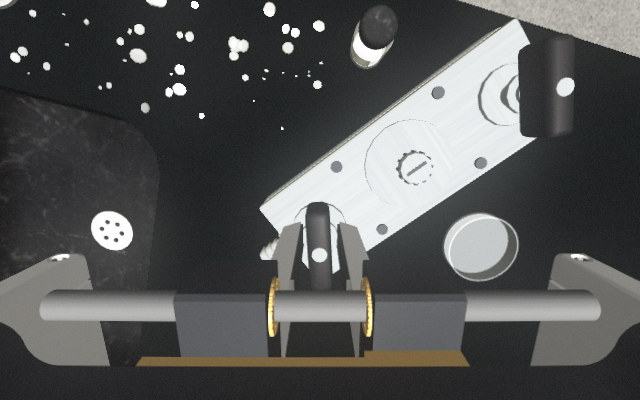

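The fingers stopped at 22 mm, but the bar is only 14 mm thick. The tips at z=56 have caught the hub below the bar's underside (z=59). I'll open, rise to z≈64, recentre and regrip.

>>> play_rows --pt "0 0 0" --pt "0 0 0" --pt "0 -0.0015 0.008" --pt "0 -0.0015 0.008" --yaw '[0, 0, 0, 0]' --hand 0.45

```text
clock: 5.05
eef_pos: [539.4, 252.7, 64.4]
eef_rot: [3.141, 0.001, -2.885]
wrist_force: [0.3, 0.5, 0.3]
finger_gap: 42.7
finger_force: 0.0
```

>>> play_rows --pt "0 0 0" --pt "0 0 0" --pt "0 0 0" --pt "0 0 0" --pt "0 0 0" --pt "0 0 0" --yaw '[0, 0, 0, 0, 0, 0]' --hand 0 --force 25

```text
clock: 5.8
eef_pos: [539.0, 251.8, 63.3]
eef_rot: [-3.14, -0.001, -2.885]
wrist_force: [0.0, -4.6, 1.0]
finger_gap: 13.9
finger_force: 24.9
```

The gap is now 13.9 mm, so the grip is on the bar. I'll turn it clockwise.

>>> play_rows --pt "0 0 0" --pt "0 0 0" --pt "0 0 0" --pt "0 0 0" --pt "0 0 0" --pt "0 0 0" --pt "0 0 0" --pt "0 0 0" --pt "0 0 0" --yaw '[-0.12, -0.26, -0.4, -0.54, -0.68, -0.8, -0.88, -0.88, -0.88]'

```text
clock: 6.92
eef_pos: [539.1, 252.3, 63.3]
eef_rot: [-3.141, 0.0, 2.519]
wrist_force: [1.1, -2.4, -0.5]
finger_gap: 13.6
finger_force: 24.9
```

```bash
python3 -c "
from h import *
s=telemetry.read_state();print(s['moment'],s['eef_pos'],s['eef_rot'],s['finger_gap'],s['wrist_force'],s['effort'][5])"
```

```text
[-0.46055189 -0.42553926 -0.07579414] [539.08714689 252.28494139  63.34671502] [-3.14141618e+00  2.04934183e-04  2.51939541e+00] 13.588627184237831 [ 1.07718828 -2.38288356 -0.49319092] -0.03752159303985536
```

>>> play_rows --pt "0 0 0" --pt "0 0 0" --pt "0 0 0" --pt "0 0 0" --pt "0 0 0" --yaw '[-0.04, -0.08, -0.12, -0.12, -0.12]'

```text
clock: 7.55
eef_pos: [539.1, 252.3, 63.4]
eef_rot: [-3.142, 0.0, 2.399]
wrist_force: [2.9, -3.1, -1.9]
finger_gap: 14.1
finger_force: 25.6
```

```bash
python3 -c "
from h import *
s=telemetry.read_state();print(s['moment'],s['eef_pos'],s['eef_rot'],s['finger_gap'],s['wrist_force'],s['effort'][5])"
```

```text
[-0.63279234 -0.6625363   0.49080439] [539.09864451 252.31843782  63.39383693] [-3.14150604e+00  3.64704442e-04  2.39945575e+00] 14.147046681167108 [ 2.8803258  -3.13004919 -1.89389037] 0.46104753389954567
```

The moment has risen to 0.49 N m, so the bolt is against its stop. I'll release, rise and move to the outlet bolt.

>>> play_rows --pt "0 0 0" --pt "0 0 0" --pt "0 0 0" --pt "0 0 0.03" --pt "0 0 0.07" --pt "0 0 0.1" --pt "0 0 0.1" --yaw '[0, 0, 0, 0, 0, 0, 0]' --hand 0.5

```text
clock: 8.43
eef_pos: [539.8, 252.9, 165.7]
eef_rot: [3.138, 0.002, 2.398]
wrist_force: [0.3, 0.2, -0.1]
finger_gap: 46.9
finger_force: 0.0
```

>>> play_rows --pt "-0.02 0.015 0" --pt "-0.06 0.048 0" --pt "-0.1 0.08 0" --pt "-0.1165 0.094 0" --pt "-0.1165 0.094 0" --pt "-0.1165 0.094 0" --pt "-0.1165 0.094 0" --pt "-0.1165 0.094 0" --pt "-0.1165 0.094 0" --yaw '[0.17, 0.34, 0.51, 0.68, 0.85, 1.02, 1.15, 1.15, 1.15]'

```text
clock: 9.55
eef_pos: [422.3, 346.4, 162.8]
eef_rot: [-3.141, -0.001, -2.738]
wrist_force: [0.7, -0.2, -0.3]
finger_gap: 47.2
finger_force: 0.0
```

```bash
python3 -c "
from h import *
c=shot('wrist','w5.png');s=telemetry.read_state();print(s['clock'],s['joints'].round(3),s['eef_pos'],s['eef_rot'],s['finger_gap'])"
```

```text
9.6 [ 0.62   0.33   1.583  0.     1.229 -1.355] [422.3707866  346.42458321 163.02531378] [-3.14149621e+00 -5.51809133e-04 -2.73785941e+00] 46.578811670589346
```

View pics/w5.png

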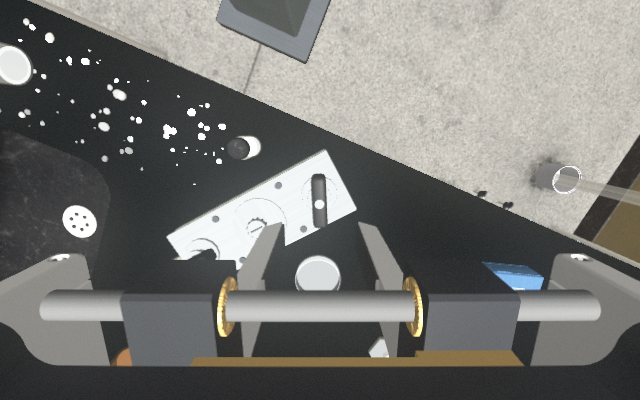

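The outlet bar is upright and centred at (319,203), so it is aligned. I'll descend to z≈64 and grip.

>>> play_rows --pt "0 0 -0.03" --pt "0 0 -0.06" --pt "0 0 -0.085" --pt "0 0 -0.099" --pt "0 0 -0.099" --pt "0 0 -0.099" --yaw '[0, 0, 0, 0, 0, 0]'

```text
clock: 10.35
eef_pos: [422.9, 346.8, 65.4]
eef_rot: [3.141, 0.001, -2.736]
wrist_force: [1.2, -0.5, 0.3]
finger_gap: 47.0
finger_force: 0.0
```

>>> play_rows --pt "0 0 0" --pt "0 0 0" --pt "0 0 0" --pt "0 0 0" --pt "0 0 0" --pt "0 0 0" --yaw '[0, 0, 0, 0, 0, 0]' --hand 0 --force 25

```text
clock: 11.1
eef_pos: [422.7, 345.9, 64.6]
eef_rot: [-3.141, -0.0, -2.735]
wrist_force: [1.2, -5.9, 2.3]
finger_gap: 13.9
finger_force: 24.9
```

>>> play_rows --pt "0 0 0" --pt "0 0 0" --pt "0 0 0" --pt "0 0 0" --pt "0 0 0" --pt "0 0 0" --pt "0 0 0" --pt "0 0 0" --pt "0 0 0" --pt "0 0 0" --pt "0 0 0" --pt "0 0 0" --yaw '[-0.12, -0.26, -0.4, -0.54, -0.68, -0.82, -0.94, -1.03, -1.09, -1.14, -1.14, -1.14]'

```text
clock: 12.6
eef_pos: [422.7, 345.8, 64.6]
eef_rot: [-3.141, 0.001, 2.408]
wrist_force: [1.5, -6.3, 3.2]
finger_gap: 14.6
finger_force: 25.4
```

```bash
python3 -c "
from h import *
s=telemetry.read_state();print(s['moment'],s['eef_pos'],s['eef_rot'],s['finger_gap'],s['wrist_force'],s['effort'][5])"
```

```text
[-1.12100843 -0.28867646  0.4332589 ] [422.74293773 345.80010907  64.59622505] [-3.14076233e+00  1.13147042e-03  2.40828504e+00] 14.574753887451452 [ 1.454335   -6.32270936  3.24271902] 0.43751198798418045
```

The outlet bolt is at its stop too. I'll release, rise and move back so both bars can be checked.

>>> play_rows --pt "0 0 0" --pt "0 0 0" --pt "0 0 0" --pt "0 0 0.03" --pt "0 0 0.08" --pt "0 0 0.14" --pt "0.02 -0.02 0.2" --pt "0.05 -0.05 0.24" --pt "0.05 -0.07 0.24" --pt "0.05 -0.07 0.24" --pt "0.05 -0.07 0.24" --yaw '[0, 0, 0, 0, 0, 0, -0.17, -0.34, -0.51, -0.68, -0.84]' --hand 0.6

```text
clock: 13.98
eef_pos: [472.5, 276.3, 304.5]
eef_rot: [3.142, -0.0, 1.562]
wrist_force: [0.3, -0.2, -0.1]
finger_gap: 56.7
finger_force: 0.0
```

```bash
python3 -c "
from h import *
c=shot('wrist','w6.png');s=telemetry.read_state();print(s['clock'],s['eef_pos'],s['eef_rot'])
q=c['pixels'][70:220,250:410]; cv2.imwrite('pics/c6.png',cv2.resize(q,None,fx=4,fy=4,interpolation=3)[:,:,::-1])"
```

```text
14.025 [472.48721219 276.40607598 304.45611383] [-3.14158175e+00 -9.79657455e-05  1.55441343e+00]
```

View pics/c6.png

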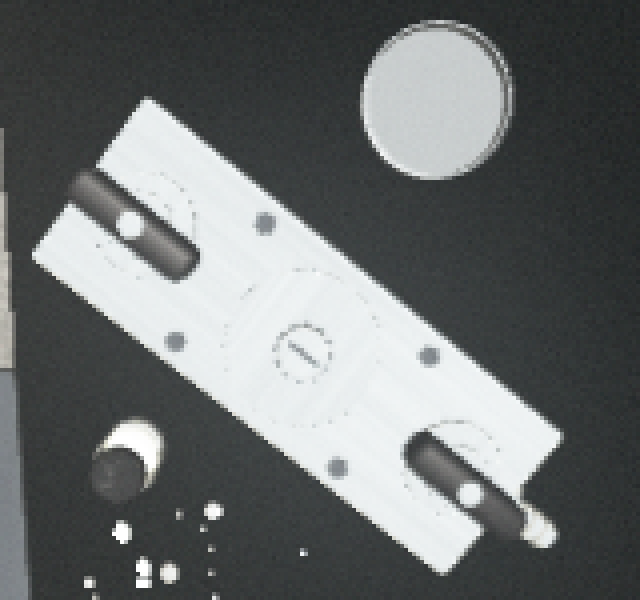

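Both bars look parallel to the holder and the vent slot looks unchanged. I'll check the angles with a quick measurement.

```bash
python3 -c "
from h import *
c=load('w6.png');f=lambda p,z:ray(c,np.array(p)/4+[250-.4,70-.4],z)
A=lambda p,z:(lambda q:np.degrees(np.arctan2(*(q[1]-q[0])[1::-1])).round(1))(f(p,z))
g=cv2.cvtColor(cv2.resize(c['pixels'][70:220,250:410],None,fx=4,fy=4,interpolation=3),cv2.COLOR_RGB2GRAY)
for n,(a,b) in dict(out=((100,165),(212,285)),inl=((395,415),(510,520))).items():
  # bar edge pixels along columns: dark run mid-point
  X=[];
  for u in range(a[0]+15,b[0]-32,2):
    v=np.flatnonzero(g[a[1]:b[1],u]<130)+a[1]; X.append((u,v.min(),v.max()))
  X=np.array(X); print(n,X[[0,-1]].tolist())
  for k in(1,2):
    p=np.polyfit(X[:,0],X[:,k],1); u=[X[0,0],X[-1,0]]; print(A([(t,np.polyval(p,t)) for t in u],85))
print('lid',A([(148,98),(562,436)],39),A([(35,255),(445,573)],39),'heads',A([(130,224),(470,494)],86))"
```

```text
out [[115, 180, 235], [179, 232, 279]]
-38.3
-36.8
inl [[410, 440, 467], [476, 472, 519]]
-31.3
-38.3
lid -38.8 -38.7 heads -38.8
```

Both bolts stalled against their stops with a reaction of 0.43–0.49 N m, against the 0.1 N m needed to turn them. The outlet bar measures along the axis (−38.3° against −38.8°). I'll hand it in.

```bash
python3 -c "
from cell import manip
print(manip.sign_off())"
```

```text
the job is handed in; nothing more can be done
None
```

I turned both bolts clockwise to their end stops, inlet first and then outlet, left the vent screw untouched, and handed the job in at about 14 s; the inlet bar's final angle rests on the stop torque and the last picture, because its image fit was unclear.

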